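# Bolt the reagent chest shut

### The arm

A 7-joint arm with a two-finger parallel gripper is mounted at the origin on the work surface. World frame = base frame: x ahead of the robot, y to its left, z up, the work surface at z = 0. Lengths are in mm, angles in rad, forces in N, time in s.
With the tool pointing down it reaches from about 400 to 925 mm from the base axis. Payload 4.1 kg.
Tool frame: the origin (TCP) lies between the finger pads; the fingertips stand 11 mm ahead of it and the grasp point (between the pads) lies 8 mm behind it (tips_ahead is the distance from the TCP to the fingertips, in mm); z points along the fingers, y is the line along which they close (so a half turn about z gives the same grasp; the last joint's range is limited). The gripper opens to 85 mm and grips with 20 to 120 N. Pads are 22 mm wide; open, the fingers measure 114 mm over their backs; the gripper's body (76 mm by 85 mm) begins 54 mm behind the grasp point. The pads swing forward as they close: fully open they stand 13 mm farther back than shut.
Start: joints at [1.211, 0.398, 0.045, 1.537, -0.019, 1.207, -0.051], TCP at [167.64, -628.043, 242.347] pointing down, gripper open.
Joint ranges: [-2.82, 2.82], [-0.49, 2.23], [-1.37, 1.46], [0, 2.46], [-1.36, 4.5], [0.23, 2], [-2.94, 2.94]. Speed limits (rad/s): [2.57, 2.57, 3.14, 3.14, 3.14, 3.14, 3.14].

### API

Orientations are given as a rotation vector (axis times angle).
In Python, from plant import get_state, snapshot, sign_off, tips_ahead gives the robot as it stands.
- The arm moves only by the tool send_rows, never from a script. Its argument "moves" is text: rows parted by semicolons, each of 5 numbers parted by spaces: the shift along the world's x, y, z in m, then the turn about the world's z in rad, then the opening, from -1 (shut) to 1 (fully open). In form: x y z spin gripper; .... A call has exactly 5 rows; each row shifts and turns the commanded pose from where the row before left it; what a row does not reach is not made up. A row lasts 1/10 s, in which the tool goes at most 50 mm and 8.59 degrees, less where a joint would pass 70% of its speed; a pose out of reach is approached as far as the arm can. A call with a gripper value outside its range is refused whole. The fingers move at their own pace and stop on an object; the grip force is fixed at half the most. Time passes only in rows, so rows that do not move let the fingers close, or fill a call up. It gives the time, the measured TCP pose, the force, the opening and the grip force at its end, in the units of the state.
- get_state(): the state, without advancing time (a new reading comes with each control period).
- snapshot(name): name is "side" or "top" or "wrist"; returns a dict with "img" (384x512x3 uint8, red, green, blue), "vfov" (degrees; the focal length in pixels is half the picture's height over the tangent of half this angle, whatever the lens; pixels are square), "cx", "cy" (the principal point, pixels), "dist" ([k1, k2, p1, p2, k3] as OpenCV has them; the pictures are not rectified), "world_from_camera" (4x4, takes a point from camera to world coordinates); the wrist camera has in their place "hand_eye" (4x4, takes a point from camera to tool coordinates, whose origin is the TCP and whose axes are the flange's). Camera axes: x right, y down, z forward; pixel columns grow to the right and rows downward; lengths in mm; the calibration is good to about 2 mm. A picture is of the moment at which its call begins: read the wrist's pose just before it. There is no depth.
- sign_off(): hands the job in; it is judged then, once.
The state is a dict: "clock": time; "joints": joint angles; "joint_vel": joint speeds; "joint_torque": joint torques, N m; "eef_pos": TCP position; "orientation": TCP orientation; "force": force on the tool from outside, world axes, zero at the start; "moment": the same for the moment, N m; "grip_width": finger opening in mm; "finger_force": force on a finger pad.
Only numpy, scipy, OpenCV 4.12 (cv2) and the standard library are available. Lean on these libraries where they do the work, as an engineer would, in place of code of your own. Each camera call takes 0.05 s, during which the arm holds its last target. There are 200 camera calls.

### The job

Lock the reagent chest's lid: with one fingertip press the orange spring catch down and keep it down while the other fingertip pushes the blue bolt knob along until the bolt is fully home through the brass keeper, then let go so that the catch springs up again and locks it, and move the hand clear. Only press and push, do not pick anything up, and leave the vial, jar, stopper, beaker, bottle and spatula where they stand.

Things in the scene. Friction and masses are not known exactly. Their poses are not given: they have to be found in the camera images.
- chest: Chest fixed to the table, white lid, 220 mm (its x) by 320 mm (its y), top 70 mm above the table; origin at the centre of its underside, z up. On top lies the lock in two lanes along the chest's y: bolt at x = -30 mm, catch at x = +30 mm. The bolt slides to +y, into the brass keeper at y = 132 mm. Knob and catch plate apart, the lock is at most 98 mm above the table (95 mm on the knob's -y side).
- bolt_push_face (a point): Centre of the flat face of the bolt's blue knob that is pushed (it looks to the chest's -y); moves with the bolt. The knob is an upright tab 30 mm wide (chest x), 10 mm thick (y), standing from 90 to 130 mm above the table; this point is 110 mm up and goes from chest y = -40 mm (bolt drawn back) to -4 mm (home).
- bolt (a joint): Travel of the bolt, m, along chest +y: 0 drawn back, 0.036 fully home at its stop; starts at 0 to 0.003. Rubs with about 2.5 N, stays where left. With the catch up its tongue stops a tooth of the bolt at about 0.005; let up part-way, the catch drops between two teeth and blocks again; past about 0.032 it can spring up behind the last tooth and lock the bolt.
- catch_top (a point): Centre of the upper face of the orange catch plate, moves with it. Flat plate 32 mm wide (chest x), 92 mm long (chest y = -82 to +10 mm), top 110 mm above the table when up. It is long enough for a fingertip to slide along it, abreast of the other fingertip that pushes the knob, through the bolt's whole travel.
- catch (a joint): How far the catch plate is pressed straight down, m: 0 up, 0.008 at its stop. The spring takes 3 N to start and 7 N at the stop. The bolt is free when it is pressed more than about 0.005.
- amber_vial: small amber glass vial with black cap, 26 mm across, 48 mm tall, loose, standing on the chest's top, which is 70 mm above the table; origin at the centre of its underside. A bystander.
- white_jar: small white jar with yellow lid, 36 mm across, 36 mm tall, loose, standing on the chest's top, which is 70 mm above the table; origin at the centre of its underside. A bystander.
- stopper: red stepped stopper, 30 mm across, 24 mm tall, loose, standing on the chest's top, which is 70 mm above the table; origin at the centre of its underside. A bystander.
- beaker: clear open beaker, 68 mm across, 90 mm tall, loose on the table past the chest's +y end; origin at the centre of its underside. A bystander.
- wash_bottle: white bottle with red cap, 66 mm across, 150 mm tall, loose on the table past the chest's -y end; origin at the centre of its underside. A bystander.
- spatula: spatula with green handle, 180 mm long, lying on the table beyond the chest's far (+x) side. A bystander.

How it is judged (in metres and radians):
On the way, in this order (a step that is already met when the one before it is completed fails the run):
1. the catch is pressed down while the bolt is still back (value of joint catch above 0.005 m and value of joint bolt below 0.009 m), for 0.1 s.
2. the bolt is home with the catch still held down (value of joint catch above 0.004 m and value of joint bolt above 0.033 m), for 0.1 s.
At the end, for the whole second after the job is handed in: The bolt is at least 31 mm along its 36 mm travel, the catch is back up (pressed less than 2 mm) and locks it, and every bystander is within 20 mm of where it stood (value of joint bolt above 0.031 m and value of joint catch below 0.002 m and distance of each of amber_vial, white_jar, stopper, beaker, wash_bottle, spatula from where it was at the start of the episode below 0.02 m); the robot touches nothing.
It fails at once if the vial, jar or stopper on the chest is lifted, carried, knocked or pushed more than 20 mm (distance of any of amber_vial, white_jar, stopper from where it was at the start of the episode above 0.02 m).
It fails at once if the beaker, bottle or spatula on the table is lifted, carried, knocked or pushed more than 20 mm (distance of any of beaker, wash_bottle, spatula from where it was at the start of the episode above 0.02 m).
It fails at once if the catch is let up (pressed less than 3 mm) while the bolt is part-way, 10 to 29 mm along (value of joint bolt between 0.01 and 0.029 m and value of joint catch below 0.003 m).
It also fails if it takes over 35 s, if anything falls off the work surface, if the arm or the gripper's body presses on something with over 40 N, if the wrist force passes 120 N, or if a joint passes its speed limit or range.

## Working session

There is one attempt and no reset: what is moved stays moved. The work goes in short steps, Python scripts to look and compute and a tool call to move; the robot and the scene stay as the last step left them, time stands still between calls to the robot, and variables do not carry over. Pictures are saved under pics/ and viewed, at most 10 in all, crops included, and the job is handed in when it is done.

Besides the shell and the picture viewer there is one more tool, called after "Emit:" as a command line: name --argument value ..., lists and objects as JSON in quotes. send_rows: Moves the arm, as the interface text tells. Its arguments: {"type":"object","properties":{"moves":{"type":"string"}},"required":["moves"]}

```bash
ls; mkdir -p pics; python3 - <<'E'
from plant import get_state, snapshot, tips_ahead
import cv2, numpy as np, pickle
s=get_state(); print(s, tips_ahead)
d={}
for n in ("side","top"):
    c=snapshot(n); d[n]=c
    print(n,c["vfov"],c["cx"],c["cy"],c["dist"],np.round(c["world_from_camera"],3).tolist())
pickle.dump(d,open("d.pkl","wb"))
a=np.vstack([d["side"]["img"],d["top"]["img"]])[:,:,::-1]
cv2.imwrite("pics/a_side.png",d["side"]["img"][:,:,::-1]);cv2.imwrite("pics/a_top.png",d["top"]["img"][:,:,::-1])
E
```

```text
pics
{'clock': 0.0, 'joints': array([ 1.21100831,  0.39917682,  0.04505426,  1.53789498, -0.01871692,
        1.20693292, -0.05073051]), 'joint_vel': array([ 0.00097421, -0.00135933,  0.00115453, -0.00042195,  0.00052919,
       -0.00055605, -0.00060141]), 'joint_torque': array([-5.79336738e-04, -4.75129437e+01,  1.36404656e+00, -2.54223633e+01,
        1.15026333e-02,  9.57642042e-03,  3.68704534e-06]), 'eef_pos': array([ 167.44870822, -627.40754509,  241.26702462]), 'orientation': array([-3.11297548e+00, -4.08319066e-01,  6.05529494e-04]), 'force': array([-0.9431976 ,  0.2770022 , -0.02152173]), 'moment': array([-0.03045165, -0.01554114,  0.0766896 ]), 'finger_force': 0.0, 'grip_width': 85.6628190468424} 11.0
side 56.754705438667045 256.1027123719041 195.576357768109 [0.00787181 0.         0.         0.         0.        ] [[0.999, -0.026, 0.04, 565.828], [-0.047, -0.634, 0.772, -713.047], [0.005, -0.773, -0.634, 701.925], [0.0, 0.0, 0.0, 1.0]]
top 56.20599854035998 254.74485336195121 190.68952508757343 [-0.01691815  0.          0.          0.          0.        ] [[-0.009, -0.981, 0.193, 429.148], [-1.0, 0.008, -0.006, 59.883], [0.005, -0.193, -0.981, 870.168], [0.0, 0.0, 0.0, 1.0]]
```

View pics/a_side.png

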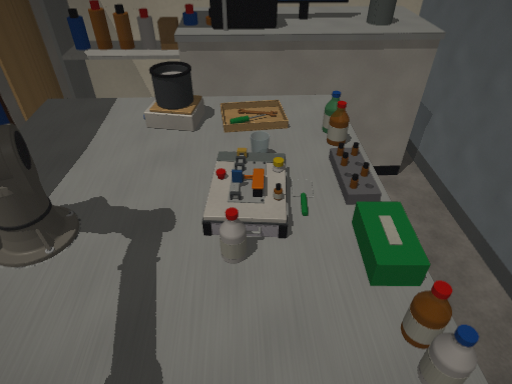

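View pics/a_top.png

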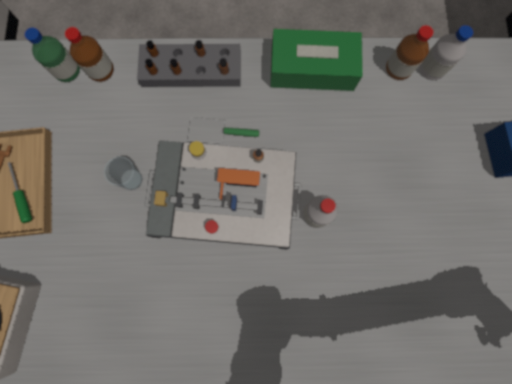

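The top view shows the chest at about (150–297, 142–245). The orange plate is at (240,177), the blue knob at (234,202) and the brass keeper at (160,198). The jar is at (197,149), the vial at (258,155), the stopper at (211,226) and the bottle at (322,210). In the side view the plate is at (258,182) and the knob at (238,175).

```bash
cat > h.py <<'E'
import cv2, numpy as np
from scipy.spatial.transform import Rotation as R
def cam(c,s=None):
    f=192/np.tan(np.radians(c["vfov"]/2)); K=np.array([[f,0,c["cx"]],[0,f,c["cy"]],[0,0,1]])
    if "world_from_camera" in c: T=np.array(c["world_from_camera"])
    else:
        W=np.eye(4);W[:3,:3]=R.from_rotvec(s["orientation"]).as_matrix();W[:3,3]=s["eef_pos"];T=W@np.array(c["hand_eye"])
    return K,np.array(c["dist"]),T
def ray(c,p,z,s=None):
    K,D,T=cam(c,s); u=cv2.undistortPoints(np.float64(p).reshape(-1,1,2),K,D)[:,0]
    d=np.c_[u,np.ones(len(u))]@T[:3,:3].T; o=T[:3,3]
    return o+d*((z-o[2])/d[:,2])[:,None]
def mask(c,lo,hi,roi):
    h=cv2.cvtColor(c["img"],cv2.COLOR_RGB2HSV); m=cv2.inRange(h,np.array(lo),np.array(hi)); r=np.zeros_like(m); x0,y0,x1,y1=roi; r[y0:y1,x0:x1]=m[y0:y1,x0:x1]; return r
def big(m):
    cs,_=cv2.findContours(m,cv2.RETR_EXTERNAL,cv2.CHAIN_APPROX_NONE); return max(cs,key=cv2.contourArea) if cs else None
E
python3 - <<'E'
from h import *; import pickle
d=pickle.load(open("d.pkl","rb")); c=d["top"]
roi=(140,130,310,250)
def show(n,lo,hi,z,roi=roi):
    k=big(mask(c,lo,hi,roi))
    if k is None: print(n,None);return
    r=cv2.minAreaRect(k); b=ray(c,cv2.boxPoints(r),z); print(n,np.round(r[0]),cv2.contourArea(k),"ctr",ray(c,[r[0]],z).round(1)[0,:2]); print(b[:,:2].round(0).tolist())
show("plate",(5,150,100),(16,255,255),110)
show("knob",(100,100,30),(125,255,255),130)
show("brass",(15,90,90),(28,255,255),98,(145,180,175,215))
show("jar",(20,120,100),(32,255,255),106,(180,135,215,165))
show("stopper",(0,120,80),(8,255,255),94,(195,215,225,240))
show("white lid",(0,0,165),(179,60,255),70)
print("vial cap",ray(c,[[258,153]],118).round(0), "bottle cap",ray(c,[[327,206]],150).round(0),"beaker",ray(c,[[120,165]],90).round(0))
s=d["side"]
for n,lo,hi,z in (("plate",(5,150,150),(16,255,255),110),("knob",(100,100,30),(125,255,255),110)):
    k=big(mask(s,lo,hi,(200,140,300,240))); r=cv2.boundingRect(k); print("side",n,r,ray(s,[[r[0]+r[2]/2,r[1]+r[3]/2]],z).round(0))
print(R.from_rotvec([-3.113,-.408,0]).as_matrix().round(3))
E
```

```text
plate [238. 177.] 460.5 ctr [610.3  91.4]
[[599.0, 136.0], [629.0, 134.0], [621.0, 47.0], [592.0, 49.0]]
knob [233. 202.] 21.0 ctr [550.2  99.9]
[[539.0, 105.0], [562.0, 101.0], [561.0, 95.0], [538.0, 99.0]]
brass [160. 198.] 133.5 ctr [566.8 261.6]
[[552.0, 275.0], [584.0, 273.0], [582.0, 248.0], [550.0, 250.0]]
jar [196. 148.] 134.0 ctr [676.  183.4]
[[691.0, 198.0], [691.0, 169.0], [661.0, 169.0], [661.0, 197.0]]
stopper [211. 226.] 99.5 ctr [504.4 150.3]
[[511.0, 167.0], [522.0, 146.0], [498.0, 134.0], [487.0, 155.0]]
white lid [280. 235.] 109.0 ctr [486.2  -1.3]
[[469.0, 13.0], [504.0, 13.0], [504.0, -16.0], [469.0, -15.0]]
vial cap [[661.  47. 118.]] bottle cap [[538. -91. 150.]] beaker [[644. 357.  90.]]
side plate (252, 187, 10, 1) [[607.  42. 110.]]
side knob (232, 170, 11, 13) [[555.  94. 110.]]
[[ 0.966  0.258 -0.   ]
 [ 0.258 -0.966  0.002]
 [ 0.    -0.002 -1.   ]]
```

Emit:
send_rows --moves "0.02 0.035 0 0.061 0.08;0.02 0.035 0 0.061 0.08;0.02 0.035 0 0.061 0.08;0.02 0.035 0 0.061 0.08;0.02 0.035 0 0.061 0.08"

```text
clock: 0.6
eef_pos: [268.1, -451.3, 241.9]
orientation: [-3.015, -0.881, 0.0]
force: [1.1, -0.7, -0.1]
grip_width: 45.9
finger_force: 0.0
```

Emit:
send_rows --moves "0.02 0.035 0 0.061 0.08;0.02 0.035 0 0.061 0.08;0.02 0.035 0 0.061 0.08;0.02 0.035 0 0.061 0.08;0.02 0.035 0 0.061 0.08"

```text
clock: 1.1
eef_pos: [367.9, -276.4, 242.1]
orientation: [-2.847, -1.328, 0.0]
force: [0.2, -0.7, 1.6]
grip_width: 46.1
finger_force: 0.0
```

Emit:
send_rows --moves "0.02 0.035 0 0.061 0.08;0.02 0.035 0 0.061 0.08;0.02 0.035 0 0.061 0.08;0.02 0.035 0 0.061 0.08;0.02 0.035 0 0.061 0.08"

```text
clock: 1.6
eef_pos: [467.9, -101.6, 242.1]
orientation: [2.612, 1.745, -0.001]
force: [0.6, -0.0, -0.2]
grip_width: 46.3
finger_force: 0.0
```

Emit:
send_rows --moves "0.022 0.032 0 0.0614 0.08;0.022 0.032 0 0.0614 0.08;0.022 0.032 0 0.0614 0.08;0.022 0.032 0 0.0614 0.08;0.021 0.032 0 0.0614 0.08"

```text
clock: 2.1
eef_pos: [577.2, 58.0, 241.9]
orientation: [-2.315, -2.124, 0.001]
force: [-0.1, -0.4, 0.2]
grip_width: 46.5
finger_force: 0.0
```

```bash
cat > look.py <<'E'
import sys,pickle
from h import *
from plant import get_state,snapshot
n=sys.argv[1]; s=get_state(); c=snapshot("wrist"); pickle.dump((s,c),open("w.pkl","wb"))
print(s["eef_pos"].round(1),s["orientation"].round(3),s["grip_width"],s["force"].round(1),s["clock"],"axis x deg",np.degrees(2*np.arctan2(s["orientation"][1],s["orientation"][0])))
cv2.imwrite(f"pics/{n}.png",c["img"][:,:,::-1]); print(np.round(c["hand_eye"],2).tolist(),c["vfov"],c["dist"])
for nm,lo,hi,z in (("plate",(5,150,80),(16,255,255),110),("knob",(100,100,30),(125,255,255),130),("brass",(17,90,90),(28,255,255),98)):
    k=big(mask(c,lo,hi,(0,0,512,384)))
    if k is None: continue
    r=cv2.minAreaRect(k); print(nm,np.round(r[0]),cv2.contourArea(k),ray(c,[r[0]],z,s)[0,:2].round(1),ray(c,cv2.boxPoints(r),z,s)[:,:2].round(1).tolist())
E
python3 look.py w1
```

```text
[577.2  58.  241.9] [-2.315e+00 -2.124e+00  1.000e-03] 46.49328210057181 [-0.1 -0.4  0.2] 2.1 axis x deg -274.9143360173155
[[-0.0, -0.96, -0.27, 69.16], [1.0, -0.0, 0.0, -0.04], [-0.0, -0.27, 0.96, -132.54], [0.0, 0.0, 0.0, 1.0]] 63.00260270732629 [-0.0236604  0.         0.         0.         0.       ]
plate [290. 141.] 2583.0 [615.   97.4] [[595.5, 56.1], [606.3, 139.3], [633.1, 135.4], [624.6, 51.7]]
knob [214. 138.] 120.5 [554.5 106.7] [[543.6, 110.0], [565.9, 108.0], [565.4, 103.5], [543.1, 105.4]]
brass [366.  18.] 1346.0 [681.7 187.9] [[663.9, 202.6], [699.5, 199.9], [700.1, 172.8], [663.5, 175.6]]
```

View pics/w1.png

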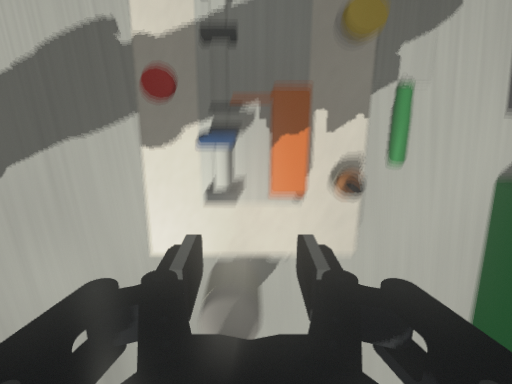

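The wrist view shows the chest ahead of the fingertips, which sit at about (190,240) and (308,240). The plate spans (272–311, 85–197) and the knob is at (217,138). Part of both is in shadow, so I'll check the colour profiles.

```bash
python3 - <<'E'
from h import *; import pickle
s,c=pickle.load(open("w.pkl","rb")); im=c["img"]
print("knob col 217",[(v,im[v,217].tolist()) for v in range(122,154,2)])
print("plate col 290",[(v,im[v,290].tolist()) for v in list(range(78,96,2))+list(range(184,206,2))])
print("plate row 170",[(u,im[170,u].tolist()) for u in list(range(264,278,2))+list(range(300,316,2))])
print("knob row 140",[(u,im[140,u].tolist()) for u in list(range(190,204,2))+list(range(230,246,2))])
E
```

```text
knob col 217 [(122, [90, 91, 86]), (124, [86, 86, 82]), (126, [77, 78, 75]), (128, [69, 70, 71]), (130, [61, 67, 77]), (132, [63, 73, 89]), (134, [64, 78, 99]), (136, [65, 83, 107]), (138, [68, 89, 117]), (140, [69, 91, 122]), (142, [104, 118, 138]), (144, [123, 133, 145]), (146, [155, 160, 163]), (148, [163, 168, 166]), (150, [179, 182, 175]), (152, [196, 197, 185])]
plate col 290 [(78, [100, 101, 95]), (80, [103, 93, 85]), (82, [106, 94, 85]), (84, [111, 89, 77]), (86, [112, 88, 75]), (88, [115, 82, 64]), (90, [117, 81, 62]), (92, [120, 75, 49]), (94, [122, 76, 50]), (184, [212, 126, 77]), (186, [212, 126, 77]), (188, [213, 127, 78]), (190, [209, 126, 80]), (192, [205, 142, 111]), (194, [198, 151, 126]), (196, [194, 158, 135]), (198, [190, 169, 153]), (200, [188, 180, 166]), (202, [194, 190, 177]), (204, [198, 194, 180])]
plate row 170 [(264, [182, 179, 168]), (266, [180, 177, 166]), (268, [176, 163, 149]), (270, [185, 146, 125]), (272, [198, 126, 88]), (274, [213, 130, 84]), (276, [215, 132, 85]), (300, [209, 122, 73]), (302, [209, 122, 73]), (304, [200, 118, 72]), (306, [177, 115, 85]), (308, [147, 114, 96]), (310, [185, 178, 162]), (312, [203, 197, 180]), (314, [206, 200, 184])]
knob row 140 [(190, [217, 214, 198]), (192, [216, 213, 196]), (194, [213, 208, 192]), (196, [165, 163, 155]), (198, [126, 130, 135]), (200, [68, 89, 120]), (202, [68, 90, 121]), (230, [74, 93, 121]), (232, [75, 91, 116]), (234, [77, 88, 105]), (236, [129, 132, 130]), (238, [181, 181, 170]), (240, [180, 180, 170]), (242, [179, 179, 168]), (244, [178, 178, 167])]
```

```bash
python3 - <<'E'
from h import *; import pickle
s,c=pickle.load(open("w.pkl","rb"))
print("cam",cam(c,s)[2][:3,3].round(0))
print("plate -y,+y end",ray(c,[[288,194],[292,85]],110,s)[:,:2].round(1).tolist(),"sides",ray(c,[[270.5,170],[308,170]],110,s)[:,:2].round(1).tolist())
print("knob top -y edge, +y edge",ray(c,[[217,143],[217,130]],130,s)[:,:2].round(1).tolist(),"sides",ray(c,[[197.5,140],[236,140]],130,s)[:,:2].round(1).tolist())
E
```

```text
cam [583. 127. 374.]
plate -y,+y end [[610.7, 51.3], [618.8, 141.5]] sides [[596.9, 73.9], [628.9, 71.2]]
knob top -y edge, +y edge [[556.0, 102.7], [557.1, 112.6]] sides [[541.2, 106.4], [570.9, 103.8]]
```

Emit:
send_rows --moves "0.001 0.003 -0.016 0 0.08;0.001 0.003 -0.017 0 0.08;0.001 0.003 -0.017 0 0.08;0.001 0.003 -0.017 0 0.08;0.001 0.003 -0.017 0 0.08"

```text
clock: 2.65
eef_pos: [580.2, 69.8, 156.1]
orientation: [-2.32, -2.118, 0.005]
force: [0.8, -0.4, -0.5]
grip_width: 46.2
finger_force: 0.0
```

```bash
python3 look.py w2
```

```text
[580.2  69.8 156.1] [-2.32  -2.118  0.005] 46.22393988091009 [ 0.8 -0.4 -0.5] 2.65 axis x deg -275.1906873575122
[[-0.0, -0.96, -0.27, 69.16], [1.0, -0.0, 0.0, -0.05], [-0.0, -0.27, 0.96, -132.55], [0.0, 0.0, 0.0, 1.0]] 63.00260270732629 [-0.0236604  0.         0.         0.         0.       ]
plate [301. 178.] 6811.5 [612.8  96.2] [[592.4, 51.0], [601.0, 139.5], [630.9, 136.0], [626.4, 46.8]]
brass [410.  19.] 2009.0 [679.1 178. ] [[659.7, 189.0], [698.1, 186.0], [699.3, 166.7], [659.8, 169.8]]
```

View pics/w2.png

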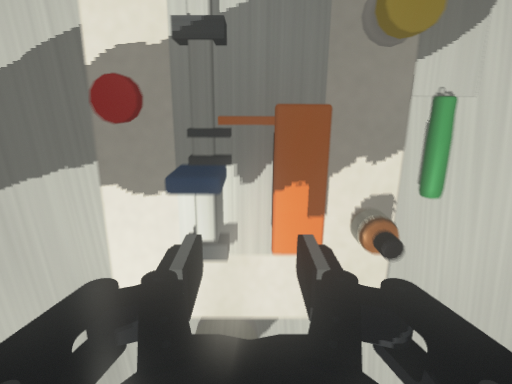

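The close view shows the plate at (273–331, 104–254) and the knob top with its −y edge near v=192, u 167–226. The fingertips are at (190,240) and (310,240). Next I'll turn these pixels into offsets.

```bash
python3 - <<'E'
from h import *; import pickle
s,c=pickle.load(open("w.pkl","rb")); im=c["img"].astype(int)
print("col 197",[(v,im[v,197].tolist()) for v in range(162,200,2)])
p=lambda n,q,z: print(n,ray(c,q,z,s)[:,:2].round(1).tolist())
p("plate -y,+y",[[298,254],[303,104]],110); p("plate sides r200",[[272.5,200],[328,200]],110)
p("knob -y edge",[[197,192],[197,180]],130); p("knob sides",[[167,186],[225,186]],130)
K,D,T=cam(c,s); H=np.array(c["hand_eye"]); P=np.array([[x,y,z] for z in (11,5) for y in (-37,-23,23,37) for x in (-11,11)],float)
Q=np.linalg.inv(H); q=cv2.projectPoints(P,cv2.Rodrigues(Q[:3,:3])[0],Q[:3,3],K,D)[0][:,0]
print(np.c_[P,q].round(0).tolist())
E
```

```text
col 197 [(162, [62, 63, 62]), (164, [59, 62, 64]), (166, [52, 61, 72]), (168, [52, 61, 75]), (170, [54, 63, 76]), (172, [52, 62, 75]), (174, [52, 63, 75]), (176, [54, 65, 79]), (178, [56, 68, 83]), (180, [57, 69, 86]), (182, [58, 69, 86]), (184, [60, 71, 87]), (186, [59, 71, 86]), (188, [62, 72, 87]), (190, [61, 72, 87]), (192, [78, 87, 97]), (194, [160, 162, 157]), (196, [212, 213, 201]), (198, [219, 219, 209])]
plate -y,+y [[608.8, 47.9], [616.0, 137.9]]
plate sides r200 [[595.4, 84.6], [628.3, 81.6]]
knob -y edge [[555.3, 98.6], [556.2, 105.0]]
knob sides [[540.1, 103.3], [570.3, 100.5]]
[[-11.0, -37.0, 11.0, 177.0, 271.0], [11.0, -37.0, 11.0, 174.0, 230.0], [-11.0, -23.0, 11.0, 204.0, 271.0], [11.0, -23.0, 11.0, 202.0, 230.0], [-11.0, 23.0, 11.0, 294.0, 271.0], [11.0, 23.0, 11.0, 296.0, 230.0], [-11.0, 37.0, 11.0, 322.0, 270.0], [11.0, 37.0, 11.0, 324.0, 230.0], [-11.0, -37.0, 5.0, 174.0, 277.0], [11.0, -37.0, 5.0, 171.0, 235.0], [-11.0, -23.0, 5.0, 203.0, 277.0], [11.0, -23.0, 5.0, 201.0, 235.0], [-11.0, 23.0, 5.0, 296.0, 277.0], [11.0, 23.0, 5.0, 298.0, 235.0], [-11.0, 37.0, 5.0, 324.0, 276.0], [11.0, 37.0, 5.0, 327.0, 235.0]]
```

Emit:
send_rows --moves "0.001 0 -0.010 0 0.08;0.001 0 -0.010 0 0.08;0 0 -0.008 0 0.08;0 0 -0.005 0 0.08;0 0 0 0 0.08"

```text
clock: 3.2
eef_pos: [583.2, 71.7, 124.6]
orientation: [-2.317, -2.121, 0.002]
force: [-0.5, -1.0, 0.1]
grip_width: 46.0
finger_force: 0.0
```

Emit:
send_rows --moves "0 0 -0.002 0 0.08;0 0 -0.002 0 0.08;0 0 -0.001 0 0.08;0 0 0 0 0.08;0 0 0 0 0.08"

```text
clock: 3.7
eef_pos: [583.7, 72.0, 120.5]
orientation: [2.317, 2.122, 0.0]
force: [-0.5, -0.7, -0.6]
grip_width: 46.0
finger_force: 0.0
```

Emit:
send_rows --moves "0 0 -0.002 0 0.08;0 0 -0.001 0 0.08;0 0 -0.001 0 0.08;0 0 0 0 0.08;0 0 0 0 0.08"

```text
clock: 4.2
eef_pos: [584.0, 72.0, 116.7]
orientation: [2.316, 2.121, 0.001]
force: [-0.6, -1.1, 3.8]
grip_width: 46.0
finger_force: 1.8
```

Emit:
send_rows --moves "0 0 -0.001 0 0.08;0 0 -0.001 0 0.08;0 0 0 0 0.08;0 0 0 0 0.08;0 0 0 0 0.08"

```text
clock: 4.7
eef_pos: [584.0, 72.0, 114.5]
orientation: [2.317, 2.121, 0.001]
force: [0.3, -0.1, 4.8]
grip_width: 46.3
finger_force: 2.3
```

Emit:
send_rows --moves "0 0 -0.002 0 0.08;0 0 -0.002 0 0.08;0 0 -0.001 0 0.08;0 0 0 0 0.08;0 0 0 0 0.08"

```text
clock: 5.2
eef_pos: [584.1, 71.9, 110.5]
orientation: [2.316, 2.121, 0.001]
force: [-1.3, -0.4, 9.4]
grip_width: 45.8
finger_force: 5.2
```

Emit:
send_rows --moves "0 0 -0.001 0 0.08;0 0 0 0 0.08;0 0 0 0 0.08;0 0 0 0 0.08;0 0 0 0 0.08"

```text
clock: 5.7
eef_pos: [584.2, 71.9, 110.4]
orientation: [2.316, 2.12, 0.001]
force: [-4.0, -2.1, 15.5]
grip_width: 46.0
finger_force: 7.7
```

Emit:
send_rows --moves "0 0.002 0 0 0.08;0 0.002 0 0 0.08;0 0.002 0 0 0.08;0 0.002 0 0 0.08;0 0.002 0 0 0.08"

```text
clock: 6.2
eef_pos: [584.5, 73.4, 110.5]
orientation: [2.317, 2.108, -0.013]
force: [-4.3, -13.3, 20.1]
grip_width: 46.4
finger_force: 9.3
```

Emit:
send_rows --moves "0 0.002 0 0 0.08;0 0.002 0 0 0.08;0.001 0.002 0 0 0.08;0 0.002 0 0 0.08;0 0.002 0 0 0.08"

```text
clock: 6.7
eef_pos: [586.4, 82.3, 110.5]
orientation: [2.316, 2.107, -0.013]
force: [-2.9, -15.8, 20.1]
grip_width: 46.1
finger_force: 10.7
```

Emit:
send_rows --moves "0 0.001 0.001 0 0.08;0 0.001 0 0 0.08;0 0.001 0 0 0.08;0 0.001 0 0 0.08;0 0.001 0 0 0.08"

```text
clock: 7.2
eef_pos: [586.8, 90.3, 110.6]
orientation: [2.316, 2.111, -0.006]
force: [0.6, -10.4, 10.9]
grip_width: 46.1
finger_force: 6.7
```

```bash
python3 look.py w3
```

```text
[586.8  90.3 110.6] [ 2.316  2.111 -0.006] 46.07831858030673 [  0.6 -10.4  10.9] 7.2 axis x deg 84.69611748237894
[[-0.0, -0.96, -0.27, 69.15], [1.0, -0.0, 0.0, -0.05], [-0.0, -0.27, 0.96, -132.55], [0.0, 0.0, 0.0, 1.0]] 63.00260270732629 [-0.0236604  0.         0.         0.         0.       ]
plate [302. 237.] 7944.0 [612.1 100. ] [[591.9, 55.6], [600.9, 141.1], [629.3, 137.6], [625.5, 50.9]]
knob [175. 232.] 791.0 [560.2 115.8] [[555.3, 125.7], [568.2, 124.5], [565.4, 105.5], [551.9, 106.7]]
brass [449.  33.] 5245.0 [680.7 182.1] [[659.3, 196.4], [700.8, 193.3], [703.5, 167.1], [660.1, 170.6]]
```

View pics/w3.png

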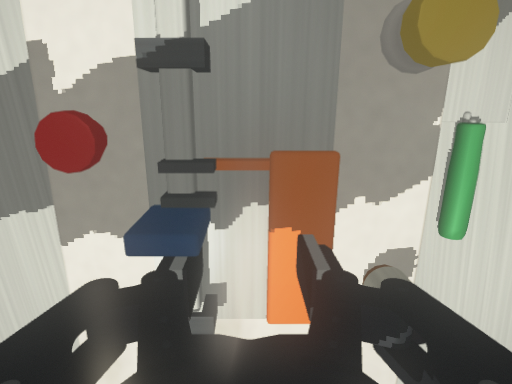

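The left fingertip sits right behind the knob (knob at u 127–210, v 205–255; tip at 165–203, 240). The right tip holds the plate down near (320,245), so I'll push on.

Emit:
send_rows --moves "0 0.002 0 0 0.08;0 0.002 0 0 0.08;0 0.002 0 0 0.08;0 0.002 0 0 0.08;0 0.002 0 0 0.08"

```text
clock: 7.75
eef_pos: [587.1, 100.1, 110.5]
orientation: [2.316, 2.11, -0.005]
force: [1.4, -10.6, 10.8]
grip_width: 46.1
finger_force: 6.7
```

Emit:
send_rows --moves "0 0.002 0 0 0.08;0 0.002 0 0 0.08;0 0.002 0 0 0.08;0 0.002 0 0 0.08;0 0.002 0 0 0.08"

```text
clock: 8.25
eef_pos: [587.2, 110.1, 110.5]
orientation: [2.315, 2.11, -0.005]
force: [1.4, -10.8, 10.4]
grip_width: 46.3
finger_force: 6.8
```

Emit:
send_rows --moves "0 0.002 0 0 0.08;0 0.002 0 0 0.08;0 0.002 0 0 0.08;0 0.001 0 0 0.08;0 0.001 0 0 0.08"

```text
clock: 8.75
eef_pos: [587.2, 114.6, 110.5]
orientation: [2.314, 2.107, -0.012]
force: [0.8, -17.6, 14.5]
grip_width: 46.2
finger_force: 11.1
```

Emit:
send_rows --moves "0 0.001 0 0 0.08;0 0.001 0 0 0.08;0 0.001 0 0 0.08;0 0.001 0 0 0.08;0 0.001 0 0 0.08"

```text
clock: 9.25
eef_pos: [587.2, 114.7, 110.6]
orientation: [2.313, 2.102, -0.022]
force: [-0.9, -24.9, 18.6]
grip_width: 46.0
finger_force: 15.5
```

```bash
python3 look.py w4; python3 -c "
from plant import snapshot
import cv2
for n,r in (('top',(140,130,310,250)),('side',(200,140,300,240))):
    c=snapshot(n); i=c['img'][r[1]:r[3],r[0]:r[2],::-1]; cv2.imwrite(f'pics/z_{n}.png',cv2.resize(i,None,fx=4,fy=4,interpolation=cv2.INTER_CUBIC))"
```

```text
[587.2 114.7 110.6] [ 2.313  2.102 -0.022] 46.04005389297558 [ -0.9 -24.9  18.6] 9.25 axis x deg 84.53651603124213
[[-0.0, -0.96, -0.27, 69.14], [1.0, -0.0, 0.0, -0.05], [-0.0, -0.27, 0.96, -132.57], [0.0, 0.0, 0.0, 1.0]] 63.00260270732629 [-0.0236604  0.         0.         0.         0.       ]
plate [303. 269.] 4894.0 [612. 108.] [[592.7, 71.5], [601.1, 143.6], [628.8, 139.5], [624.7, 66.4]]
knob [175. 232.] 1244.5 [560.7 140.5] [[550.6, 131.4], [555.1, 151.3], [570.4, 149.0], [566.6, 129.1]]
brass [446.  82.] 6031.5 [680.6 186.4] [[656.0, 200.5], [696.0, 204.6], [706.8, 171.4], [664.1, 166.8]]
```

View pics/w4.png

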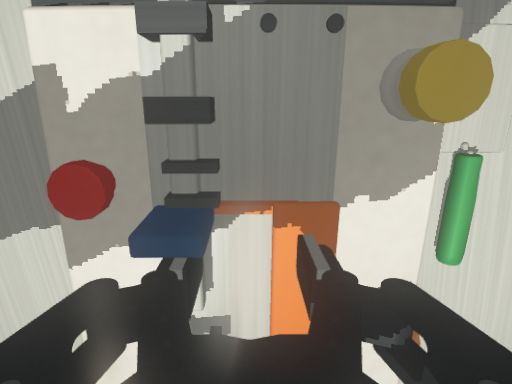

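Knob and fingertip are in contact at (170,255). The last tooth at (192,200) is level with the tongue at (235,207), so I'll measure the bolt travel.

```bash
python3 - <<'E'
from h import *; import pickle
s,c=pickle.load(open("w.pkl","rb")); im=c["img"].astype(int)
print("col 150",[(v,im[v,150].tolist()) for v in range(228,264,3)])
print("col 305",[(v,im[v,305].tolist()) for v in range(192,212,2)])
print("col 190",[(v,im[v,190].tolist()) for v in range(184,214,2)])
p=lambda n,q,z: print(n,ray(c,q,z,s)[:,:2].round(1).tolist())
p("knob -y",[[150,255],[190,254]],130); p("plate end +y",[[305,201]],102);p("last tooth",[[190,193],[190,206]],98)
E
```

```text
col 150 [(228, [53, 64, 80]), (231, [53, 64, 81]), (234, [54, 66, 82]), (237, [56, 69, 88]), (240, [56, 70, 89]), (243, [55, 70, 89]), (246, [56, 70, 89]), (249, [57, 70, 89]), (252, [57, 69, 89]), (255, [57, 70, 88]), (258, [224, 222, 210]), (261, [234, 232, 220])]
col 305 [(192, [120, 119, 111]), (194, [120, 119, 111]), (196, [119, 118, 110]), (198, [119, 118, 111]), (200, [120, 119, 111]), (202, [132, 80, 51]), (204, [142, 85, 53]), (206, [145, 87, 54]), (208, [146, 88, 55]), (210, [147, 88, 55])]
col 190 [(184, [117, 118, 111]), (186, [118, 119, 112]), (188, [117, 118, 111]), (190, [118, 119, 112]), (192, [118, 118, 112]), (194, [64, 66, 64]), (196, [57, 58, 57]), (198, [60, 62, 60]), (200, [63, 65, 62]), (202, [63, 65, 64]), (204, [63, 64, 62]), (206, [63, 65, 63]), (208, [53, 62, 74]), (210, [48, 61, 79]), (212, [47, 61, 78])]
knob -y [[549.3, 131.8], [565.2, 130.7]]
plate end +y [[615.8, 138.8]]
last tooth [[561.9, 146.8], [560.9, 140.3]]
```

View pics/z_top.png

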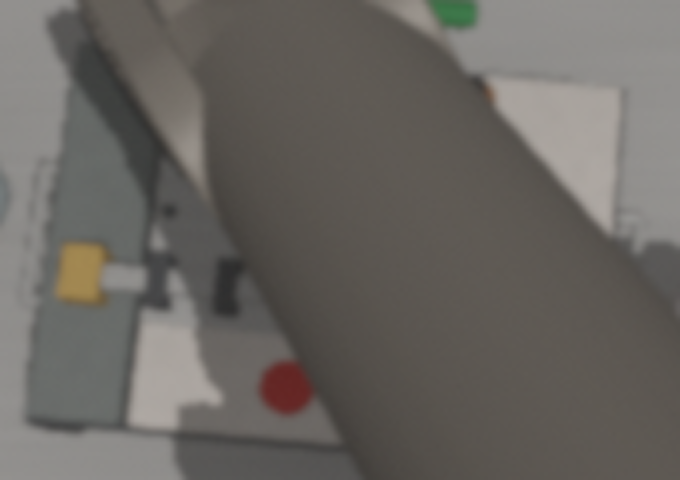

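The knob face has moved about 33 mm from where I first measured it, the bolt is through the keeper and it sits against a hard stop, so it is home. Now I'll ease off and lift.

Emit:
send_rows --moves "0 -0.003 0 0 0.08;0 -0.003 0 0 0.08;0 -0.003 0 0 0.08;0 -0.003 0.001 0 0.08;0 -0.002 0.002 0 0.08"

```text
clock: 9.9
eef_pos: [586.9, 114.1, 113.3]
orientation: [2.316, 2.117, 0.004]
force: [2.8, -1.5, 5.1]
grip_width: 46.1
finger_force: 2.6
```

Emit:
send_rows --moves "0 0 0.004 0 0.08;0 0 0.008 0 0.08;0 0 0.015 0 0.08;0 0 0.02 0 0.08;0 0 0.02 0 0.08"

```text
clock: 10.4
eef_pos: [583.2, 117.0, 179.9]
orientation: [-2.314, -2.122, 0.002]
force: [-0.0, -0.2, 0.5]
grip_width: 46.2
finger_force: 0.0
```

Emit:
send_rows --moves "0 -0.01 0.02 0 0.08;0 -0.01 0.02 0 0.08;0 -0.01 0.02 0 0.08;0 0 0 0 0.08;0 0 0 0 0.08"

```text
clock: 10.9
eef_pos: [584.0, 86.9, 239.4]
orientation: [-2.316, -2.122, -0.0]
force: [0.2, 0.6, -0.1]
grip_width: 46.6
finger_force: 0.0
```

```bash
python3 look.py w5
```

```text
[584.   86.9 239.4] [-2.316 -2.122 -0.   ] 46.64139691669476 [ 0.2  0.6 -0.1] 10.9 axis x deg -275.00173443110197
[[-0.0, -0.96, -0.27, 69.16], [1.0, -0.0, 0.0, -0.05], [-0.0, -0.27, 0.96, -132.54], [0.0, 0.0, 0.0, 1.0]] 63.00260270732629 [-0.0236604  0.         0.         0.         0.       ]
plate [281. 181.] 2891.5 [611.8  93.2] [[590.7, 50.1], [601.8, 136.9], [631.3, 132.8], [622.9, 45.5]]
brass [355.  60.] 1529.5 [679.5 186.2] [[653.8, 189.8], [685.2, 208.8], [705.4, 182.6], [673.6, 162.5]]
```

View pics/w5.png

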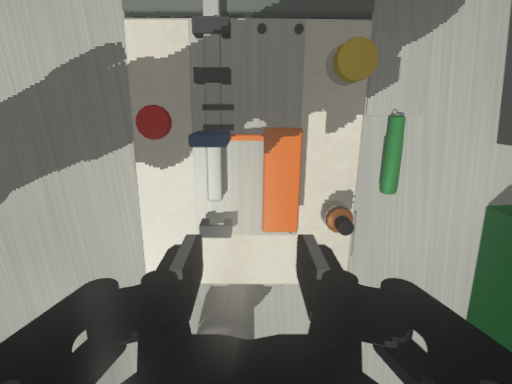

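The knob now sits at (210,139), level with the tongue at (247,137), with the last tooth at (217,127) beyond it. The vial, jar, stopper and spatula haven't moved. One numeric check that the catch is up, then I hand in.

```bash
python3 - <<'E'
from h import *; import pickle
from plant import snapshot
s0=pickle.load(open("d.pkl","rb"))["side"]; s1=snapshot("side"); s,c=pickle.load(open("w.pkl","rb"))
def edge(i,u0,u1,v0,v1): # redness profile along rows, subpixel edges
    p=(i["img"][v0:v1,u0:u1,0].astype(int)-i["img"][v0:v1,u0:u1,2]).mean(1); return p.round(0).astype(int).tolist()
print("side before",edge(s0,254,262,160,200)); print("side after ",edge(s1,254,262,160,200))
im=c["img"].astype(int)
print("knob col 210",[(v,im[v,210].tolist()) for v in range(120,152,2)])
p=lambda n,q,z: print(n,ray(c,q,z,s)[:,:2].round(1).tolist())
p("knob -y",[[210,146]],130)
cv2.imwrite("pics/s2.png",np.hstack([cv2.resize(i["img"][150:210,215:300,::-1],None,fx=4.7,fy=4.7,interpolation=cv2.INTER_CUBIC) for i in (s0,s1)]))
E
```

```text
side before [1, 3, 5, 6, 7, 7, 7, 7, 57, 133, 135, 135, 135, 135, 135, 135, 135, 135, 135, 135, 135, 135, 135, 136, 136, 136, 136, 147, 102, 25, 0, -1, -1, -2, 0, -2, -1, 6, 7, 6]
side after  [0, 1, 3, 3, 3, 3, 4, 4, 32, 69, 106, 124, 137, 138, 138, 137, 138, 138, 138, 138, 138, 138, 138, 138, 138, 138, 138, 150, 103, 24, -1, -1, -1, -1, -1, -1, -2, 7, 7, 6]
knob col 210 [(120, [102, 103, 97]), (122, [102, 102, 97]), (124, [78, 78, 73]), (126, [61, 61, 59]), (128, [61, 61, 59]), (130, [59, 62, 64]), (132, [51, 59, 69]), (134, [52, 60, 72]), (136, [54, 64, 78]), (138, [55, 65, 80]), (140, [56, 64, 80]), (142, [57, 66, 79]), (144, [57, 66, 78]), (146, [72, 81, 89]), (148, [206, 207, 195]), (150, [207, 208, 195])]
knob -y [[557.5, 130.2]]
```

View pics/s2.png

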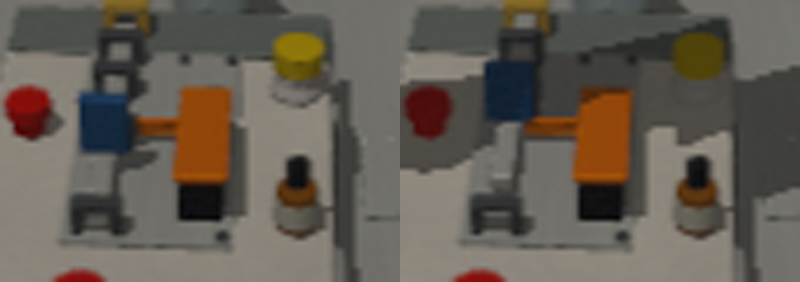

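In the side view the plate's edges fall on the same rows before and after (168 to 188), so the catch is fully up. The knob has moved forward and the bystanders are unmoved.

```bash
python3 -c "
from plant import sign_off
print(sign_off())"
```

```text
the job is handed in; nothing more can be done
None
```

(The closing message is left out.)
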